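# Start the ring light and hold the swing mirror on the ring mark

### The job

Start the camera's ring light: turn the spring-return switch on the control box clockwise as far as it goes, then let go so that it springs back. Then tilt the swing mirror by its stirrup handle until the camera, looking into the mirror, has the ring mark (not the cross) in the middle of its view, and finish while still holding the mirror steady at that angle, because its spring would swing it back. Keep off the mirror's glass and off the camera, and leave the setting blocks and everything else on the bench where they are.

Things in the scene. Friction and masses are not known exactly. Their poses are not given: they have to be found in the camera images.
- start_switch (a joint): Spring-return selector switch on top of the control box, turning about a vertical axis: 0 rad at rest, grows as it turns clockwise seen from above, hard stop at 0.87 rad (50 degrees). Its spring takes 0.03 N m at rest, 0.08 N m at the stop, and turns it back by itself when let go.
- switch_grip (a point): Point on the switch's axis at the height to grip it, 109 mm above the table; axes turn with the switch, z up, x along its bar. A black upright bar 40 mm long (x), 12 mm thick (y), 27 mm tall, on a 38 mm black collar; the bar's top is 4 mm above this point, the collar's top 22 mm below it.
- control_box: Grey and white box on the table that carries the switch at the middle of its top: 170 (x) x 85 (y) x 75 mm, origin under its centre; its x is the bar's direction at rest. A lamp and a flush push button, up to 7 mm high, sit 60 mm either side of the switch along x.
- rig: Measuring rig, fixed: origin on the table under the mirror's axle, x along the axle, y from the camera to the mirror, z up. Aluminium base plate 160 mm wide (x), y -300 to +220 mm, 12 mm thick. One post, 134 mm high, 34 mm wide, carries the axle from x = -46 to -65 mm. A backlight stands at y = 182 mm, its top 156 mm above the table.
- mirror_axis (a point): Centre of the mirror's face on its level axle, 120 mm above the table; fixed to the rig, with its axes: x along the axle, y level, pointing away from the camera, z up. The camera looks level along +y at this point.
- mirror_bar (a point): Middle of the grip bar of the mirror's stirrup handle: black round bar along x, 11 mm diameter, 58 mm long, held at its ends by two 6 mm rods (62 mm clear between them), 85 mm from the axle. At mirror angle q it leans (q - 0.698 rad) from straight up, away from the camera: 40 degrees towards it when parked. Grip it from above, fingers closing across it; it turns in the grip.
- mirror (a joint): Tilt of the swing mirror about its axle: 0 rad parked, level with its glass down, edge-on to the camera; grows as the glass turns to face the camera (squarely at pi/2; hard stop at 1.4 rad) and the bar swings away from the camera. A spring drives it back: 0.11 N m at 0, plus 0.18 N m per rad (1.3 to 4 N at the bar).
- stirrup: The mirror's stirrup handle, black bar and two steel rods, rigid with the mirror: origin at the centre of the glass face on the axle; parked, its axes are those of the rig. The mirror is a 76 x 72 mm dark steel plate with the glass on its own -z side.
- glass: The mirror's front-surface glass, 66 x 66 mm, 3.5 mm thick, same origin and axes as the stirrup. Not to be touched.
- camera: The rig's white camera with lens, ring light (72 mm across) and bracket, from 128 to 289 mm before the axle, its top 156 mm above the table; same origin and axes as the rig. Not to be touched.
- view_line (a point): The camera's line of sight after reflection at the mirror: origin at the centre of the mirror's face (mirror_axis), the y axis points where the camera looks, x along the axle. It turns by twice the mirror's angle: at 0 it points straight on (away from the camera), at 0.785 rad straight down, beyond that down and back towards the camera.
- ring_mark (a point): Centre of the black ring (34 mm outside, 22 mm inside diameter) on the top face of the ring block; z up. It lies 44 mm above the table, straight below the camera's optical axis or its prolongation, 83 mm before to 23 mm behind the axle.
- ring_block: White ceramic setting block 44 x 44 x 14 mm with a black ring on top, lying loose in one of the two seats (55 mm apart along the rig's y) of a dark steel nest under the mirror; origin at the centre of its underside.
- cross_block: The other setting block, of the same size, with a black cross on top, in the other seat; origin at the centre of its underside.
- cap_screw1: Black cap screw, 40 mm tall, standing on its head on the rig's base plate, robot side, near the camera.
- cap_screw2: Another such screw on the base plate, robot side, near the backlight.
- lens_cap: Black lens cap, 42 mm diameter, 9 mm high, lying on the base plate near the backlight, far side.
- cleaner: White bottle, 48 mm diameter, 130 mm tall, standing to the right of the rig.
- screwdriver: Screwdriver, 200 mm long, lying at the right.
- blower: Black rubber dust blower, 60 mm diameter, 120 mm tall, standing at the left of the rig.

How it is judged:
By the outcome, as a careful person would: the job done as asked, in the order asked, and still so for the second after the job is handed in, while the arm keeps its last pose, push and grip.
It also fails if it takes over 48 s, if anything falls off the work surface, if the arm or the gripper's body presses on something with over 40 N, if the wrist force passes 120 N, or if a joint passes its speed limit or range.

### The arm

A 6-joint arm with a two-finger parallel gripper is mounted at the origin on the work surface. World frame = base frame: x ahead of the robot, y to its left, z up, the work surface at z = 0. Lengths are in m, angles in rad, forces in N, time in s.
With the tool pointing down it reaches from about 0.3 to 0.775 m from the base axis. Payload 14.6 kg.
Tool frame: the origin (TCP) lies on the centre line of the jaws, within the pads' length; the fingertips stand 11 mm ahead of it and the grasp point (between the pads) lies 8 mm behind it; y points along the fingers, x is the direction in which the jaws open and shut, and the axes are right-handed (so a half turn about y gives the same grasp; the last joint's range is limited). The gripper opens to 94 mm and grips with 3 to 60 N. Pads are 16 mm wide; open, the fingers measure 119 mm over their backs; the gripper's body (75 mm by 177 mm) begins 78 mm behind the grasp point.
Start: joints at [-1.335, 0.3, 1.521, -0, 1.321, -0.067], TCP at [0.164, -0.525, 0.216] pointing down, gripper open.
Joint ranges: [-3.03, 3.03], [-0.79, 2.21], [0.23, 2.52], [-1.04, 4.18], [0, 3.07], [-2.55, 2.55]. Speed limits (rad/s): [2.22, 2.22, 2.57, 3.14, 3.14, 3.14].

### API

Orientations are given as [roll, pitch, yaw] about the fixed x, y, z axes, in that order (R = Rz(yaw) Ry(pitch) Rx(roll)).
In Python, from station import ctrl, imaging gives the robot as it stands. The module is installed in compiled form; this text tells all that it offers.
- The arm moves only by the tool apply_moves, never from a script. Its argument "deltas" is a list of rows, each an object with "dp": the shift along the tool's x, y, z in m, a list of three; "roll": the turn about the tool's y in rad; "grip": the closure, from -1 (fully open) to 1 (shut). In form: [{"dp": [tx, ty, tz], "roll": roll, "grip": grip}, ...]. A call has 1 to 10 rows; each row shifts and turns the commanded pose from where the row before left it, along the tool's axes as they then stand; what a row does not reach is not made up. A row lasts 1/8 s, in which the tool goes at most 62.5 mm and 10.7 degrees, less where a joint would pass 70% of its speed; a pose out of reach is approached as far as the arm can. A call with a gripper value outside its range is refused whole. The fingers move at their own pace and stop on an object; "newtons" is the grip in N (left out, the last holds). Time passes only in rows, so rows that do not move let the fingers close. It gives the time, the measured TCP pose, the force and the opening at its end, in the units of the state.
- ctrl.get_obs(): the state, without advancing time (a new reading comes with each control period).
- imaging.camera(name): name is "scene" or "side" or "wrist"; returns the picture (420x560x3 uint8, blue, green, red); there is no depth.
- imaging.camera_info(name): a dict with "K" (3x3 intrinsics, pixels), "D" ([k1, k2, p1, p2, k3] as OpenCV has them; the pictures are not rectified), "world_from_camera" (4x4, takes a point from camera to world coordinates). Camera axes: x right, y down, z forward; pixel columns grow to the right and rows downward; lengths in m; the calibration is good to about 2 mm. A picture is of the moment at which its call begins: read the wrist's pose just before it. camera_info takes no time and is no camera call; for the wrist camera it gives the pose at the moment of the call.
- ctrl.hand_in(): hands the job in, once; it reports no verdict.
The state is a dict: "time_s": time; "qpos": joint angles; "joint_vel": joint speeds; "tau": joint torques, N m; "ee_pos": TCP position; "eef_rot": TCP orientation; "force": force on the tool from outside, world axes, zero at the start; "moment": the same for the moment, N m; "grip_width": finger opening in m.
Only numpy, scipy, OpenCV 4.12 (cv2) and the standard library are available. Lean on these libraries where they do the work, as an engineer would, in place of code of your own. Each camera call takes 0.05 s, during which the arm holds its last target. There are 200 camera calls.

## Working session

There is one attempt and no reset: what is moved stays moved. The work goes in short steps, Python scripts to look and compute and a tool call to move; the robot and the scene stay as the last step left them, time stands still between calls to the robot, and variables do not carry over. Pictures are saved under pics/ and viewed, about 8 in all and at most 12, crops included, and the job is handed in when it is done.

Besides the shell and the picture viewer there is one more tool, called after ">>>" by a JSON object that holds its "op" and its "data", one argument or row to a line. apply_moves: Moves the arm, as the interface text tells. Its arguments: {"type":"object","properties":{"deltas":{"type":"array"},"newtons":{"type":"number"}},"required":["deltas"]}

```bash
mkdir -p pics; python3 - <<'E'
from station import ctrl, imaging
import cv2, numpy as np
print(ctrl.get_obs())
for n in ("scene","side"):
    im=imaging.camera(n); cv2.imwrite(f"pics/{n}0.png",im)
    i=imaging.camera_info(n); print(n,i)
im=imaging.camera("wrist"); cv2.imwrite("pics/wrist0.png",im); print(imaging.camera_info("wrist"))
E
```

```text
{'time_s': 0.0, 'qpos': array([-1.33457671e+00,  3.00466561e-01,  1.52159640e+00, -1.35358676e-05,
        1.32073028e+00, -6.66027213e-02]), 'joint_vel': array([ 0.00190814, -0.00058541,  0.00010815, -0.00075984,  0.00134233,
       -0.00023854]), 'tau': array([-5.28860164e-04, -5.31805301e+01, -3.52739847e+01,  7.08260620e-02,
        2.43462611e-02, -1.16759529e-04]), 'ee_pos': array([ 0.16394883, -0.5247186 ,  0.21588234]), 'eef_rot': array([-1.57072951e+00,  1.19879459e-03, -1.26797059e+00]), 'force': array([ 0.12584098, -0.87926638, -0.81389184]), 'moment': array([ 0.06255659,  0.0038159 , -0.02220662]), 'grip_width': 0.09389729431801817}
scene {'K': array([[466.69208596,   0.        , 284.42126648],
       [  0.        , 466.69208596, 214.68605067],
       [  0.        ,   0.        ,   1.        ]]), 'D': array([-0.01846558,  0.        ,  0.        ,  0.        ,  0.        ]), 'world_from_camera': array([[-0.89067755,  0.33185681, -0.31074838,  0.98129829],
       [ 0.45432421,  0.67498853, -0.58136047,  0.77479689],
       [ 0.01682316, -0.65898523, -0.75196772,  1.15304672
[... 379 characters left out ...]
365251],
       [-0.10003176, -0.70950377,  0.6975658 , -1.16491707],
       [-0.00892241, -0.70041442, -0.71368062,  1.35993274],
       [ 0.        ,  0.        ,  0.        ,  1.        ]])}
{'K': array([[337.87243581,   0.        , 279.42569532],
       [  0.        , 337.87243581, 203.66307334],
       [  0.        ,   0.        ,   1.        ]]), 'D': array([-0.02248484,  0.        ,  0.        ,  0.        ,  0.        ]), 'world_from_camera': array([[ 0.29752343, -0.91947196, -0.25700413,  0.23809828],
       [-0.95471368, -0.28689654, -0.07881725, -0.50171728],
       [-0.00126334,  0.26881534, -0.9631909 ,  0.38441398],
       [ 0.        ,  0.        ,  0.        ,  1.        ]])}
```

View pics/scene0.png

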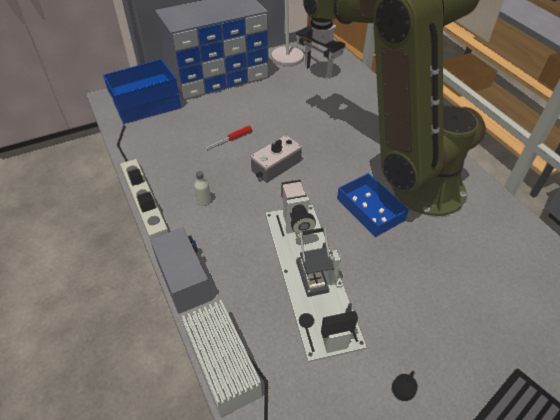

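View pics/side0.png

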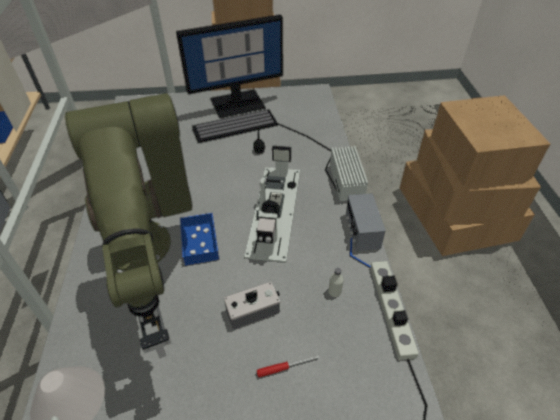

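The scene view shows the control box around (277,155), with its switch near (277,146). The rig plate runs from (267,212) to (364,348), with the camera at about (300,215) and the mirror at about (318,262). In the side view the box is at (252,303) and the rig at (273,215). I'll enlarge both views.

```bash
cat > h.py <<'E'
from station import ctrl, imaging
import cv2, numpy as np
def ray(n,uv,info=None):
    i=info or imaging.camera_info(n); T=i["world_from_camera"]
    p=cv2.undistortPoints(np.array(uv,float).reshape(-1,1,2),i["K"],i["D"]).reshape(-1,2)
    return T[:3,3], np.c_[p,np.ones(len(p))]@T[:3,:3].T
def onz(n,uv,z,info=None):
    o,d=ray(n,uv,info); return o+d*((z-o[2])/d[:,2])[:,None]
def proj(n,P,info=None):
    i=info or imaging.camera_info(n); M=np.linalg.inv(i["world_from_camera"])
    return cv2.projectPoints(np.array(P,float).reshape(-1,1,3),cv2.Rodrigues(M[:3,:3])[0],M[:3,3],i["K"],i["D"])[0].reshape(-1,2)
def tri(na,ua,nb,ub):
    o1,d1=ray(na,ua);o2,d2=ray(nb,ub);out=[]
    for a,b in zip(d1,d2):
        s=np.linalg.lstsq(np.c_[a,-b],o2-o1,rcond=None)[0]
        p,q=o1+a*s[0],o2+b*s[1]; out.append(np.r_[(p+q)/2,np.linalg.norm(p-q)])
    return np.array(out)
E
python3 - <<'E'
import cv2,numpy as np
a=cv2.imread("pics/scene0.png")[130:370,240:375]; b=cv2.imread("pics/side0.png")[140:330,210:315]
A=cv2.resize(a,None,fx=2.5,fy=2.5,interpolation=cv2.INTER_CUBIC); B=cv2.resize(b,None,fx=3.15,fy=3.15,interpolation=cv2.INTER_CUBIC)
c=np.zeros((600,A.shape[1]+B.shape[1],3),np.uint8); c[:A.shape[0],:A.shape[1]]=A; c[:B.shape[0],A.shape[1]:]=B
print(A.shape,B.shape); cv2.imwrite("pics/crop1.png",c)
E
```

```text
(600, 338, 3) (598, 331, 3)
```

View pics/crop1.png

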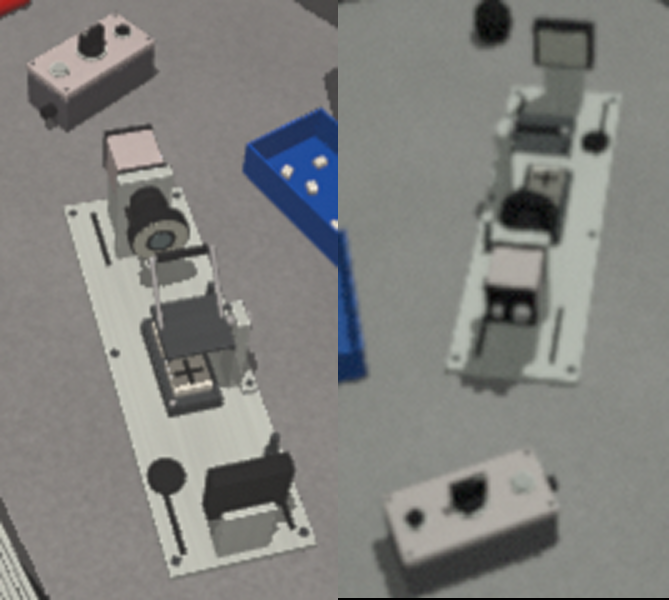

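View pics/wrist0.png

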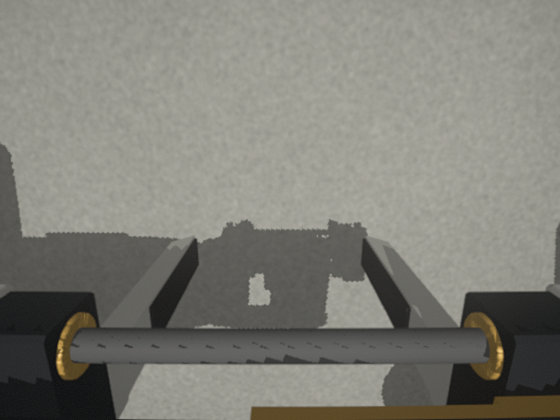

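Scene crop: the cross block is visible behind the mirror at about (190,371), so the ring block is the nearer one, hidden under the mirror. The handle bar is parked towards the camera at about (183,254), and the box switch is at about (92,42). Next I'll get positions from these pixels.

```bash
python3 - <<'E'
from h import *
np.set_printoptions(precision=4,suppress=True)
S=lambda l:[(240+x/2.5,130+y/2.5) for x,y in l]
D=lambda l:[(210+(x-338)/3.15,140+y/3.15) for x,y in l]
bs=onz("scene",S([(28,67),(122,16),(155,43),(65,98)]),.075); bd=onz("side",D([(408,558),(387,502),(533,450),(557,498)]),.075)
print("box",bs,bs.mean(0),bd,bd.mean(0))
for b in (bs,bd):
    r=cv2.minAreaRect((b[:,:2]*1000).astype(np.float32)); print(r)
ps=onz("scene",S([(66,207),(316,543),(172,577)]),.012); pd=onz("side",D([(447,373),(577,381),(621,94),(512,88)]),.012)
print("plate",ps,pd); print(cv2.minAreaRect((pd[:,:2]*1000).astype(np.float32)))
print("cross",onz("scene",S([(190,371)]),.044),onz("side",D([(546,177)]),.044))
# rig frame hypothesis from plate corners
E
```

```text
box [[ 0.5181 -0.3451  0.075 ]
 [ 0.3511 -0.3859  0.075 ]
 [ 0.3366 -0.3129  0.075 ]
 [ 0.4991 -0.2668  0.075 ]] [ 0.4262 -0.3277  0.075 ] [[ 0.3598 -0.4026  0.075 ]
 [ 0.3395 -0.3342  0.075 ]
 [ 0.4982 -0.2858  0.075 ]
 [ 0.518  -0.3485  0.075 ]] [ 0.4289 -0.3428  0.075 ]
((425.1033935546875, -326.34716796875), (171.97943115234375, 80.6080551147461), 13.739903450012207)
((429.30474853515625, -344.108154296875), (167.1014404296875, 71.30126953125), 16.941829681396484)
plate [[ 0.5588 -0.1406  0.012 ]
 [ 0.5267  0.3979  0.012 ]
 [ 0.6796  0.3628  0.012 ]] [[ 0.4086 -0.1227  0.012 ]
 [ 0.5616 -0.1512  0.012 ]
 [ 0.6823  0.3539  0.012 ]
 [ 0.5269  0.3844  0.012 ]]
((545.4190063476562, 115.59361267089844), (526.342529296875, 158.21710205078125), 76.86683654785156)
cross [[0.5517 0.1702 0.044 ]] [[0.5555 0.1637 0.044 ]]
```

>>> {"op": "apply_moves", "data": {
  "deltas": [
    {"dp": [-0.013, 0, 0.0385], "roll": 0, "grip": -1},
    {"dp": [-0.013, 0, 0.0385], "roll": 0, "grip": -1},
    {"dp": [-0.013, 0, 0.0385], "roll": 0, "grip": -1},
    {"dp": [-0.013, 0, 0.0385], "roll": 0, "grip": -1},
    {"dp": [-0.013, 0, 0.0385], "roll": 0, "grip": -1},
    {"dp": [-0.013, 0, 0.0385], "roll": 0, "grip": -1},
    {"dp": [-0.013, 0, 0.0385], "roll": 0, "grip": -1},
    {"dp": [-0.013, 0, 0.0385], "roll": 0, "grip": -1},
    {"dp": [0, 0, 0], "roll": 0, "grip": -1}
  ]
}}

```text
time_s: 1.27
ee_pos: [0.4284, -0.3324, 0.2161]
eef_rot: [-1.571, 0.001, -1.265]
force: [-1.1, -0.3, 0.7]
grip_width: 0.0943
```

```bash
python3 - <<'E'
from h import *
o=ctrl.get_obs(); i=imaging.camera_info("wrist"); im=imaging.camera("wrist")
cv2.imwrite("pics/w1.png",im); np.save("pics/w1.npy",i,allow_pickle=True); print(o["ee_pos"],o["eef_rot"],o["qpos"],o["force"])
E
```

```text
[ 0.42835426 -0.33238522  0.21608034] [-1.57099002e+00  5.79873236e-04 -1.26504616e+00] [-7.27527086e-01  2.83147084e-01  1.54344476e+00  1.34888564e-04
  1.31559808e+00  5.37484932e-01] [-1.0733776  -0.29006496  0.73957738]
```

View pics/w1.png

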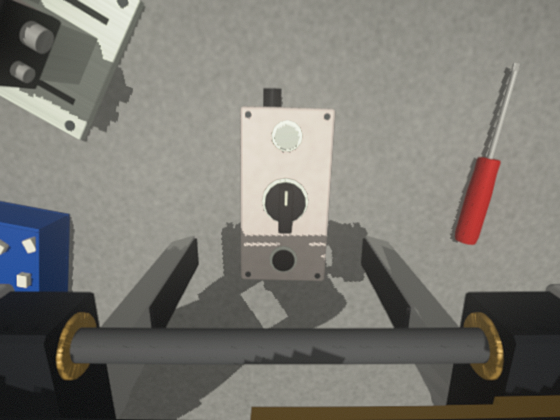

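The box top spans (242,108) to (334,110) and down to about row 280. The lamp is at (286,135), the button at (283,260) and the switch collar at (285,200). The white pointer is on the bar.

```bash
python3 - <<'E'
from h import *
np.set_printoptions(precision=4,suppress=True)
i=np.load("pics/w1.npy",allow_pickle=True).item(); im=cv2.imread("pics/w1.png")
# box top: pinkish bright pixels & red-ish; screws
g=cv2.cvtColor(im,cv2.COLOR_BGR2GRAY)
m=((im[...,2].astype(int)-im[...,0]>8)).astype(np.uint8); m[:, :225]=0; m[:,345:]=0; m[:95]=0; m[290:]=0
m=cv2.morphologyEx(m,cv2.MORPH_OPEN,np.ones((3,3))); 
ys,xs=np.nonzero(m); P=onz("w",np.c_[xs,ys],.075,i)
r=cv2.minAreaRect((P[:,:2]*1000).astype(np.float32)); print("top rect",r, xs.min(),xs.max(),ys.min(),ys.max())
def blob(x0,y0,x1,y1,t):
    c=(g[y0:y1,x0:x1]<t).astype(np.uint8); n,l,s,ce=cv2.connectedComponentsWithStats(c)
    k=1+np.argmax(s[1:,4]); return ce[k]+[x0,y0], s[k]
sc=[(248,115),(327,117),(317,276),(247,276)]
for t in sc: print(t,blob(t[0]-6,t[1]-6,t[0]+7,t[1]+7,90))
print("button",blob(268,246,298,275,55)); print("switch",blob(255,175,315,240,60))
q=[onz("w",[uv],z,i)[0] for uv,z in (((286,135),.078),((283,260),.078))]
d=q[0]-q[1]; print(q,np.linalg.norm(d),np.arctan2(d[1],d[0]))
w=(g[186:212,279:292]>140); yy,xx=np.nonzero(w); wp=onz("w",np.c_[xx+279,yy+186],.113,i)
print("pointer px",xx.mean()+279,yy.mean()+186,wp.mean(0)); v=cv2.fitLine((wp[:,:2]*1000).astype(np.float32),cv2.DIST_L2,0,.01,.01).ravel(); print(np.arctan2(v[1],v[0]))
E
```

```text
top rect ((424.5797424316406, -337.26483154296875), (195.12252807617188, 114.8502426147461), 20.41318130493164) 225 344 95 289Traceback (most recent call last):
  File "<stdin>", line 14, in <module>
  File "<stdin>", line 12, in blob
    return _wrapfunc(a, 'argmax', axis=axis, out=out, **kwds)
    return bound(*args, **kwds)
ValueError: attempt to get argmax of an empty sequence
```

```bash
python3 - <<'E'
from h import *
np.set_printoptions(precision=4,suppress=True)
i=np.load("pics/w1.npy",allow_pickle=True).item(); im=cv2.imread("pics/w1.png")
g=cv2.cvtColor(im,cv2.COLOR_BGR2GRAY)
c=onz("w",[(242,108),(334,110),(324,280),(242,280)],.075,i); print(c, c.mean(0))
sc=onz("w",[(248,115),(327,117),(318,275),(248,275)],.076,i); print("screws",sc,sc.mean(0))
def cen(x0,y0,x1,y1,f):
    y,x=np.nonzero(f(g[y0:y1,x0:x1])); return np.array([x.mean()+x0,y.mean()+y0]),len(x)
b,_=cen(268,246,298,275,lambda a:a<50); s,n=cen(255,175,315,240,lambda a:a<60); w,nw=cen(280,187,292,212,lambda a:a>140)
print(b,s,n,w,nw)
q=np.array([onz("w",[uv],z,i)[0] for uv,z in (((286.5,135),.078),(b,.078))]); d=q[0]-q[1]
print("lamp/button",q,q.mean(0),np.linalg.norm(d),np.arctan2(d[1],d[0]))
for k in range(0,180): pass
bar=onz("w",[(286,232),w],.113,i); print("bar",bar)
dd=c[0]-c[3]; print("edge ang",np.arctan2(*dd[1::-1]),np.linalg.norm(dd)); 
C=(c.mean(0)+q.mean(0))/2
u=np.array([np.cos(.28),np.sin(.28),0])
print(proj("w",[ [C[0],C[1],.113]+k*u for k in (-.02,0,.02)],i))
print(g[183:236:4,270:302:2])
E
```

```text
[[ 0.4936 -0.2768  0.075 ]
 [ 0.5165 -0.3549  0.075 ]
 [ 0.3567 -0.4021  0.075 ]
 [ 0.3316 -0.3226  0.075 ]] [ 0.4246 -0.3391  0.075 ]
screws [[ 0.4895 -0.2836  0.076 ]
 [ 0.5089 -0.3508  0.076 ]
 [ 0.3606 -0.3941  0.076 ]
 [ 0.3394 -0.3268  0.076 ]] [ 0.4246 -0.3388  0.076 ]
[282.8258 260.5505] [285.2609 229.0435] 23 [285.875 197.625] 40
lamp/button [[ 0.4833 -0.3213  0.078 ]
 [ 0.366  -0.3552  0.078 ]] [ 0.4247 -0.3383  0.078 ] 0.12202723523524002 0.28091280758798587
bar [[ 0.4078 -0.3444  0.113 ]
 [ 0.4366 -0.3351  0.113 ]]
edge ang 0.27536325572462095 0.16836327146517996
[[284.903  234.4036]
 [285.6046 212.0671]
 [286.3322 188.8626]]
[[197 224 235 204 150 126  97  83  79  97 121 166 215 233 215 195]
 [205 119  74  76  77  69  70  72  70  71  70  71  76  75 146 225]
 [ 69  74  76  79  74  72  74 101 169  85  74  73  76  76  76  72]
 [ 74  75  75  75  73  73  71 122 221  92  73  71  75  74  75  73]
 [ 74  73  72  74  74  71  71 129 215  80  72  70  70  71  74  74]
 [ 70  73  73  72  68  70  70 140 219  75  71  67  71  73  70  71]
 [ 73  70  71  72  69  68  72  71  70  68  71  67  69  69  71  69]
 [ 70  70  69  70  66  68  71  67  70  69  69  66  69  68  69  65]
 [ 91  63  67  68  68  67  69  68  69  68  69  63  65  68  64 116]
 [215 181 101  67  61  65  67  68  66  66  64  60  76 126 205 214]
 [212 211 212 216 123  61  67  67  64  63  60 128 214 210 211 212]
 [211 211 211 214 119  59  62  65  63  63  60 171 211 207 209 209]
 [210 210 210 213 126  54  57  59  57  58  60 188 210 210 209 210]
 [178 146 161 184 156 162 194 155 162 184 151 157 186 157 156 190]]
```

>>> {"op": "apply_moves", "data": {
  "deltas": [
    {"dp": [0.0048, 0.03, -0.0055], "roll": 0.026, "grip": -0.3},
    {"dp": [0, 0.03, 0], "roll": 0, "grip": -0.3},
    {"dp": [0, 0.03, 0], "roll": 0, "grip": -0.3},
    {"dp": [0, 0.025, 0], "roll": 0, "grip": -0.3},
    {"dp": [0, 0, 0], "roll": 0, "grip": 1},
    {"dp": [0, 0, 0], "roll": 0, "grip": 1},
    {"dp": [0, 0, 0], "roll": 0, "grip": 1},
    {"dp": [0, 0, 0], "roll": 0, "grip": 1}
  ],
  "newtons": 25
}}

```text
time_s: 2.33
ee_pos: [0.4233, -0.3403, 0.1022]
eef_rot: [-1.57, -0.001, -1.294]
force: [-0.7, -0.1, 0.3]
grip_width: 0.0246
```

>>> {"op": "apply_moves", "data": {
  "deltas": [
    {"dp": [0, 0, 0], "roll": 0, "grip": 1},
    {"dp": [0, 0, 0], "roll": 0, "grip": 1},
    {"dp": [0, 0, 0], "roll": 0, "grip": 1}
  ]
}}

```text
time_s: 2.7
ee_pos: [0.423, -0.3391, 0.1017]
eef_rot: [-1.571, 0.002, -1.294]
force: [-3.7, 8.5, 7.3]
grip_width: 0.0117
```

>>> {"op": "apply_moves", "data": {
  "deltas": [
    {"dp": [-0.001, 0, 0], "roll": 0.145, "grip": 1},
    {"dp": [0, 0, 0], "roll": 0.145, "grip": 1},
    {"dp": [0, 0, 0], "roll": 0.145, "grip": 1},
    {"dp": [0, 0, 0], "roll": 0.145, "grip": 1},
    {"dp": [0, 0, 0], "roll": 0.145, "grip": 1},
    {"dp": [0, 0, 0], "roll": 0.145, "grip": 1},
    {"dp": [0, 0, 0], "roll": 0, "grip": 1}
  ]
}}

```text
time_s: 3.58
ee_pos: [0.4233, -0.3368, 0.1017]
eef_rot: [-1.574, 0.003, -2.165]
force: [0.6, 18.0, 9.5]
grip_width: 0.0119
```

```bash
python3 - <<'E'
from h import *
o=ctrl.get_obs(); print(o)
E
```

```text
{'time_s': 3.575, 'qpos': array([-0.74124627,  0.40444597,  1.6647383 ,  0.00344233,  1.07561767,
        1.42244388]), 'joint_vel': array([-0.00034913, -0.0020653 , -0.00117081,  0.00020667, -0.00051603,
       -0.05946762]), 'tau': array([ -8.52394223, -51.05157852, -33.65986347,  -3.32055464,
        -3.25281546,   1.40238304]), 'ee_pos': array([ 0.42327266, -0.33676961,  0.10170905]), 'eef_rot': array([-1.57352591,  0.0034651 , -2.1653355 ]), 'force': array([ 0.61421811, 18.0319506 ,  9.46888512]), 'moment': array([ 3.70105577, -0.1878884 ,  0.14340068]), 'grip_width': 0.011937579984442715}
```

>>> {"op": "apply_moves", "data": {
  "deltas": [
    {"dp": [-0.0017, 0, -0.0011], "roll": 0.04, "grip": 1},
    {"dp": [0, 0, 0], "roll": 0.03, "grip": 1},
    {"dp": [0, 0, 0], "roll": 0, "grip": 1},
    {"dp": [0, 0, 0], "roll": 0, "grip": 1}
  ]
}}

```text
time_s: 4.08
ee_pos: [0.4231, -0.3365, 0.1017]
eef_rot: [-1.571, 0.001, -2.233]
force: [1.1, 7.3, 5.3]
grip_width: 0.0124
```

```bash
python3 - <<'E'
from h import *
o=ctrl.get_obs(); print({k:o[k] for k in ("time_s","ee_pos","eef_rot","force","moment","tau")})
i=imaging.camera_info("wrist"); im=imaging.camera("wrist"); cv2.imwrite("pics/w2.png",im[60:340,100:460])
E
```

```text
{'time_s': 4.075, 'ee_pos': array([ 0.42314901, -0.33647831,  0.10174087]), 'eef_rot': array([-1.57137161e+00,  9.27035869e-04, -2.23346341e+00]), 'force': array([1.14357303, 7.25219642, 5.30892466]), 'moment': array([ 1.47588605, -0.12325927,  0.53699249]), 'tau': array([ -3.8502869 , -52.45013237, -31.43611193,  -1.10204503,
        -1.25098161,   0.52086689])}
```

The moment rose to 0.54 N m with the turn past 0.87 rad, so the switch is at its stop. I'll let go and look.

>>> {"op": "apply_moves", "data": {
  "deltas": [
    {"dp": [0, 0, 0], "roll": 0, "grip": -1},
    {"dp": [0, 0, 0], "roll": 0, "grip": -1},
    {"dp": [0, 0, 0], "roll": 0, "grip": -1},
    {"dp": [0, 0, 0], "roll": 0, "grip": -1},
    {"dp": [0, 0, 0], "roll": 0, "grip": -1},
    {"dp": [0, 0, 0], "roll": 0, "grip": -1},
    {"dp": [0, -0.03, 0], "roll": 0, "grip": -1},
    {"dp": [0, -0.05, 0], "roll": 0, "grip": -1},
    {"dp": [0, -0.05, 0], "roll": 0, "grip": -1},
    {"dp": [0, -0.03, 0], "roll": 0, "grip": -1}
  ]
}}

```text
time_s: 5.38
ee_pos: [0.4231, -0.3373, 0.2641]
eef_rot: [-1.568, -0.0, -2.234]
force: [1.0, 0.4, -1.2]
grip_width: 0.0942
```

```bash
python3 - <<'E'
from h import *
o=ctrl.get_obs(); print({k:o[k] for k in ("time_s","ee_pos","eef_rot","force","grip_width")})
a=imaging.camera("wrist")[60:320,130:430]; s=imaging.camera("scene")[120:190,230:320]
s=cv2.resize(s,None,fx=260/70,fy=260/70,interpolation=cv2.INTER_CUBIC); cv2.imwrite("pics/w3.png",np.hstack([a,s]))
E
```

```text
{'time_s': 5.375, 'ee_pos': array([ 0.4230994 , -0.33725011,  0.26410342]), 'eef_rot': array([-1.56815704e+00, -1.98632808e-04, -2.23401523e+00]), 'force': array([ 1.01780163,  0.39005223, -1.20864306]), 'grip_width': 0.09424124676237282}
```

View pics/w3.png

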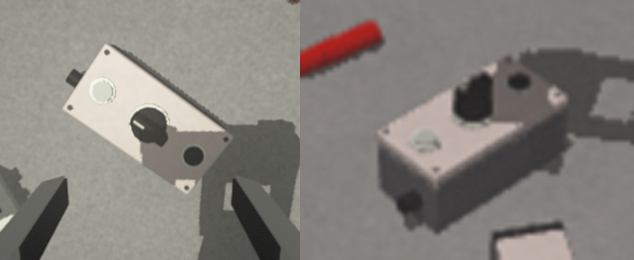

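The bar is lined up with the box again, so the switch sprang back. Moving over the mirror handle.

>>> {"op": "apply_moves", "data": {
  "deltas": [
    {"dp": [0, 0, 0], "roll": -0.145, "grip": -1},
    {"dp": [0, 0, 0], "roll": -0.145, "grip": -1},
    {"dp": [0, 0, 0], "roll": -0.145, "grip": -1},
    {"dp": [-0.05, -0.002, 0.002], "roll": 0, "grip": -1},
    {"dp": [-0.05, -0.002, 0.002], "roll": 0, "grip": -1},
    {"dp": [-0.05, -0.002, 0.002], "roll": 0, "grip": -1},
    {"dp": [-0.05, -0.002, 0.002], "roll": 0, "grip": -1},
    {"dp": [-0.05, -0.002, 0.002], "roll": 0, "grip": -1},
    {"dp": [-0.05, -0.002, 0.002], "roll": 0, "grip": -1},
    {"dp": [-0.05, -0.002, 0.002], "roll": 0, "grip": -1}
  ]
}}

```text
time_s: 6.72
ee_pos: [0.5157, 0.0023, 0.2743]
eef_rot: [-1.572, -0.0, -1.799]
force: [0.6, -1.1, -0.1]
grip_width: 0.094
```

>>> {"op": "apply_moves", "data": {
  "deltas": [
    {"dp": [-0.05, -0.002, 0.002], "roll": 0, "grip": -1},
    {"dp": [-0.05, -0.002, 0.002], "roll": 0, "grip": -1},
    {"dp": [0, 0, 0], "roll": 0, "grip": -1},
    {"dp": [0, 0, 0], "roll": 0, "grip": -1}
  ]
}}

```text
time_s: 7.22
ee_pos: [0.542, 0.0968, 0.2784]
eef_rot: [-1.572, -0.001, -1.799]
force: [-0.4, -0.8, -0.8]
grip_width: 0.0938
```

```bash
python3 - <<'E'
from h import *
o=ctrl.get_obs(); i=imaging.camera_info("wrist"); im=imaging.camera("wrist")
cv2.imwrite("pics/w4.png",im); np.save("pics/w4.npy",i,allow_pickle=True); print(o["ee_pos"],o["eef_rot"],o["qpos"],o["force"]); print(i["world_from_camera"])
E
```

```text
[0.5419531  0.09676359 0.27840796] [-1.57219220e+00 -6.89987342e-04 -1.79882347e+00] [ 1.10241751e-01  2.62405737e-01  1.42534040e+00 -1.88915801e-04
  1.45539226e+00  1.90908761e+00] [-0.4076737  -0.84726232 -0.79784554]
[[-2.26722643e-01 -9.37646592e-01 -2.63468617e-01  6.17852356e-01]
 [-9.73959299e-01  2.18368806e-01  6.09782684e-02  7.90090665e-02]
 [ 3.57261605e-04  2.70432863e-01 -9.62738770e-01  4.46663142e-01]
 [ 0.00000000e+00  0.00000000e+00  0.00000000e+00  1.00000000e+00]]
```

View pics/w4.png

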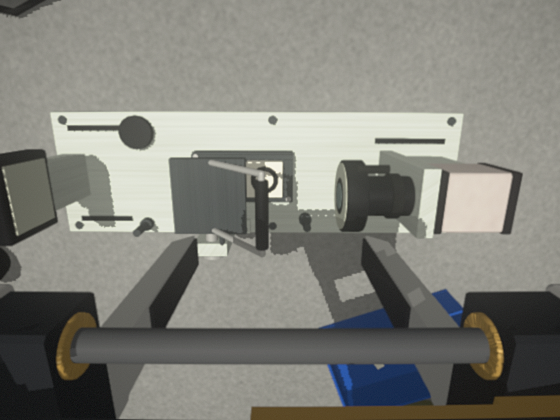

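The wrist view is clear. The bar runs from (262,172) to (262,250). The ring is on the white block at about (265,180), half hidden by the bar, with the mirror plate at 172–245. The camera lens starts at u ≈ 338. The cross block is hidden under the plate, so the ring is the nearer one, as expected. Zooming in to measure.

```bash
python3 - <<'E'
from h import *
np.set_printoptions(precision=4,suppress=True)
i=np.load("pics/w4.npy",allow_pickle=True).item(); im=cv2.imread("pics/w4.png")
c=im[140:265,160:320]; cv2.imwrite("pics/w4c.png",cv2.resize(c,None,fx=4.8,fy=4.8,interpolation=cv2.INTER_NEAREST))
g=cv2.cvtColor(im,cv2.COLOR_BGR2GRAY)
# bar edges per row
L=[];
for v in range(180,246,4):
    r=g[v,245:285].astype(int); d=np.nonzero(r<62)[0]; print(v,d.min()+245 if len(d) else None,d.max()+245 if len(d) else None,end=' | ')
pl=onz("w",[(52,113),(462,115),(69,233),(62,119.5),(452,121),(272,119.5)],.012,i); print("\nplate",pl)
E
```

```text
180 252 254 | 184 253 266 | 188 255 272 | 192 256 267 | 196 256 266 | 200 246 267 | 204 256 267 | 208 256 267 | 212 256 267 | 216 256 267 | 220 256 267 | 224 256 273 | 228 245 273 | 232 245 267 | 236 256 267 | 240 256 267 | 244 257 267 | 
plate [[ 0.679   0.358   0.012 ]
 [ 0.5595 -0.1427  0.012 ]
 [ 0.5238  0.3994  0.012 ]
 [ 0.6685  0.3487  0.012 ]
 [ 0.5549 -0.1296  0.012 ]
 [ 0.6075  0.0908  0.012 ]]
```

View pics/w4c.png

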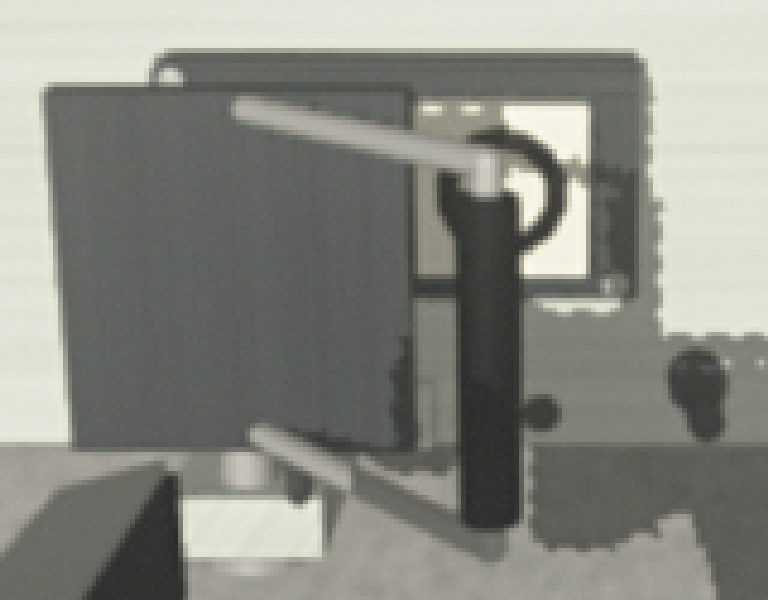

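```bash
python3 - <<'E'
from h import *
np.set_printoptions(precision=4,suppress=True)
i=np.load("pics/w4.npy",allow_pickle=True).item()
pl=onz("w",[(52,113),(462,115),(62,119.5),(452,121)],.012,i)
e=[pl[0]-pl[1],pl[2]-pl[3]]; print("y dir",[np.arctan2(v[1],v[0]) for v in e],[np.linalg.norm(v) for v in e])
ps=onz("scene",[(266.4,212.8),(308.8,360.8)],.012); v=ps[1]-ps[0]; print(np.arctan2(v[1],v[0]),np.linalg.norm(v))
a=np.mean([np.arctan2(v[1],v[0]) for v in e]); Y=np.array([np.cos(a),np.sin(a)]); X=np.array([Y[1],-Y[0]])
c=(pl[0]+pl[1])[:2]/2; org=c-.08*X+.04*Y; print("org from plate",org, "far",c)
bar=onz("w",[(261.8,182),(261.6,214),(261.6,246)],.185,i)[:,:2]; ring=onz("w",[(264.4,179.2)],.044,i)[0,:2]
print("bar",bar,"rig",[( (b-org)@X,(b-org)@Y) for b in bar]); print("ring",ring,"rig",(ring-org)@X,(ring-org)@Y)
bo=bar[1]+.0546*Y; print("org by bar y",(bo-org)@Y)
E
```

```text
y dir [np.float64(1.3365480267304053), np.float64(1.337581328613715)] [np.float64(0.5147759452345574), np.float64(0.4915893127605446)]
1.335287189751389 0.5176324692196907
org from plate [0.5507 0.1651] far [0.6192 0.1077]
bar [[0.5667 0.1051]
 [0.541  0.1116]
 [0.5139 0.1184]] rig [(np.float64(0.02952718432138217), np.float64(-0.05462575998131835)), (np.float64(0.0030297107903990003), np.float64(-0.05422366136407029)), (np.float64(-0.024939727057322145), np.float64(-0.05396006868091367))]
ring [0.5418 0.1153] rig 0.002949017333247338 -0.05050696631144425
org by bar y 0.00037633863592971225
```

Everything agrees: bar at rig y −54 mm, ring at y ≈ −51 mm from the axle. The target mirror angle is about 1.08 rad. Narrowing the jaws, then descending onto the bar.

>>> {"op": "apply_moves", "data": {
  "deltas": [
    {"dp": [-0.0142, 0, -0.0043], "roll": 0.006, "grip": 0.15},
    {"dp": [0, 0, 0], "roll": 0, "grip": 0.15},
    {"dp": [0, 0.02, 0], "roll": 0, "grip": 0.15},
    {"dp": [0, 0.02, 0], "roll": 0, "grip": 0.15},
    {"dp": [0, 0.02, 0], "roll": 0, "grip": 0.15},
    {"dp": [0, 0.02, 0], "roll": 0, "grip": 0.15},
    {"dp": [0, 0.0214, 0], "roll": 0, "grip": 0.15},
    {"dp": [0, 0, 0], "roll": 0, "grip": 0.15}
  ],
  "newtons": 20
}}

```text
time_s: 8.28
ee_pos: [0.5407, 0.1117, 0.177]
eef_rot: [-1.573, -0.001, -1.805]
force: [-0.3, 0.6, 0.4]
grip_width: 0.0403
```

>>> {"op": "apply_moves", "data": {
  "deltas": [
    {"dp": [0, 0, 0], "roll": 0, "grip": 1},
    {"dp": [0, 0, 0], "roll": 0, "grip": 1},
    {"dp": [0, 0, 0], "roll": 0, "grip": 1},
    {"dp": [0, 0, 0], "roll": 0, "grip": 1},
    {"dp": [0, 0, 0], "roll": 0, "grip": 1}
  ]
}}

```text
time_s: 8.9
ee_pos: [0.5414, 0.112, 0.1785]
eef_rot: [-1.57, 0.0, -1.805]
force: [-0.7, -1.2, 4.4]
grip_width: 0.0102
```

```bash
python3 - <<'E'
from h import *
o=ctrl.get_obs(); print({k:o[k] for k in ("time_s","ee_pos","eef_rot","force","moment","grip_width")})
im=imaging.camera("wrist"); cv2.imwrite("pics/w5.png",im)
E
```

```text
{'time_s': 8.9, 'ee_pos': array([0.54144711, 0.11197246, 0.17848445]), 'eef_rot': array([-1.57014073e+00,  2.29269092e-04, -1.80498341e+00]), 'force': array([-0.73839387, -1.22103091,  4.43886839]), 'moment': array([-0.04354916,  0.12270258,  0.03890353]), 'grip_width': 0.01017783556265218}
```

View pics/w5.png

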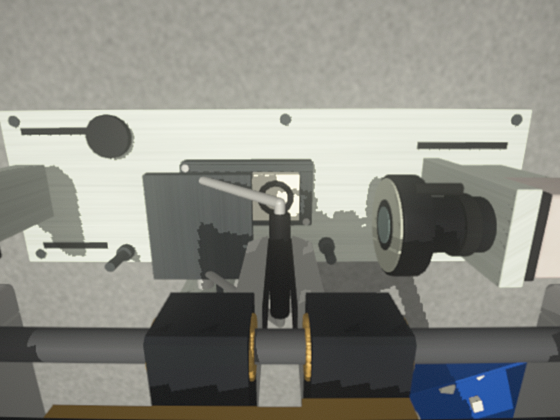

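Gripped. Swinging along the arc, first half.

>>> {"op": "apply_moves", "data": {
  "deltas": [
    {"dp": [-0.0046, -0.0034, 0], "roll": 0, "grip": 1},
    {"dp": [-0.0046, -0.0034, 0], "roll": 0, "grip": 1},
    {"dp": [-0.005, -0.0027, 0], "roll": 0, "grip": 1},
    {"dp": [-0.0051, -0.0027, 0], "roll": 0, "grip": 1},
    {"dp": [-0.0108, -0.0041, 0], "roll": 0, "grip": 1},
    {"dp": [-0.0111, -0.0025, 0], "roll": 0, "grip": 1},
    {"dp": [0, 0, 0], "roll": 0, "grip": 1}
  ]
}}

```text
time_s: 9.82
ee_pos: [0.5513, 0.1521, 0.1975]
eef_rot: [-1.569, -0.0, -1.805]
force: [0.7, -3.6, 7.0]
grip_width: 0.0101
```

>>> {"op": "apply_moves", "data": {
  "deltas": [
    {"dp": [-0.0114, -0.0021, 0], "roll": 0, "grip": 1},
    {"dp": [-0.0115, 0.0005, 0], "roll": 0, "grip": 1},
    {"dp": [-0.0113, 0.0021, 0], "roll": 0, "grip": 1},
    {"dp": [-0.011, 0.0035, 0], "roll": 0, "grip": 1},
    {"dp": [0, 0, 0], "roll": 0, "grip": 1},
    {"dp": [0, 0, 0], "roll": 0, "grip": 1}
  ]
}}

```text
time_s: 10.58
ee_pos: [0.5614, 0.1958, 0.1928]
eef_rot: [-1.571, 0.0, -1.805]
force: [1.9, -3.3, 1.8]
grip_width: 0.0102
```

```bash
python3 - <<'E'
from h import *
o=ctrl.get_obs(); print({k:o[k] for k in ("time_s","ee_pos","eef_rot","force","moment","grip_width","qpos")})
Y=np.array([.2317,.9728])
for ref in ([.5407,.1117,.177],[.5414,.112,.1785]):
    d=o["ee_pos"]-ref; dy=d[:2]@Y; y=-.0546+dy; z=.0651+d[2]
    print(y,z,np.hypot(y,z),"q by atan",.6981+np.arctan2(y,z),"q by asin",.6981+np.arcsin(y/.085))
i=imaging.camera_info("wrist"); np.save("pics/w6.npy",i,allow_pickle=True); a=imaging.camera("wrist"); cv2.imwrite("pics/w6.png",a)
for n in ("scene","side"): cv2.imwrite(f"pics/{n}6.png",imaging.camera(n))
s=cv2.resize(cv2.imread("pics/scene6.png")[195:310,265:355],None,fx=3.65,fy=3.65,interpolation=cv2.INTER_CUBIC)
w=a[90:330,80:460]; h=420; w=cv2.resize(w,None,fx=1.2,fy=1.2); c=np.zeros((420,w.shape[1]+s.shape[1],3),np.uint8); c[:w.shape[0],:w.shape[1]]=w; c[:s.shape[0],w.shape[1]:]=s; cv2.imwrite("pics/v6.png",c); print(c.shape)
E
```

```text
{'time_s': 10.575, 'ee_pos': array([0.56138869, 0.19584095, 0.19279668]), 'eef_rot': array([-1.57070178e+00,  1.09881291e-04, -1.80506565e+00]), 'force': array([ 1.88871076, -3.33247096,  1.80703047]), 'moment': array([-0.55015862, -0.44955241, -0.03600935]), 'grip_width': 0.010245761373640144, 'qpos': array([2.74032634e-01, 4.17899417e-01, 1.41738994e+00, 5.17774730e-05,
       1.30616723e+00, 2.07908475e+00])}
0.032045884542272536 0.08089667690083306 0.08701270625428473 q by atan 1.07526875822438 q by asin 1.0846663934123288
0.031591854542272514 0.07939667690083306 0.08545102443104695 q by atan 1.076793817743166 q by asin 1.0789060263057375
(420, 784, 3)
```

View pics/v6.png

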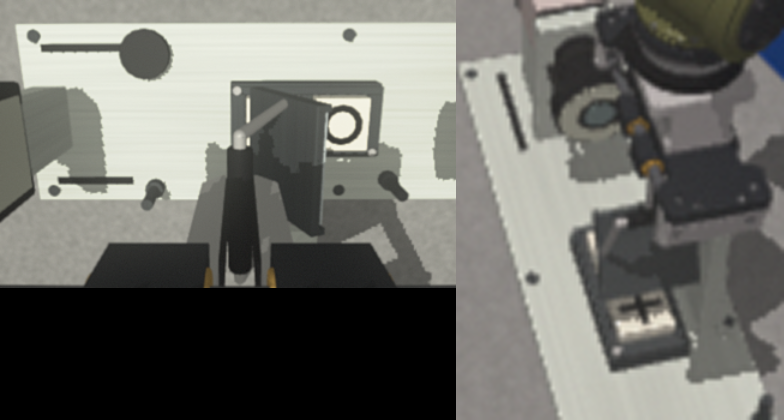

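The mirror is tilted and the ring is now fully in view at about (343,124) in the crop. The cross and nest are undisturbed. I'll re-measure the ring exactly and check the axle and ring-light brightness.

```bash
python3 - <<'E'
from h import *
np.set_printoptions(precision=4,suppress=True)
i=np.load("pics/w6.npy",allow_pickle=True).item(); im=cv2.imread("pics/w6.png"); g=cv2.cvtColor(im,cv2.COLOR_BGR2GRAY)
x0,y0=352,170; c=(g[y0:216,x0:388]<110).astype(np.uint8)
n,l,s,ce=cv2.connectedComponentsWithStats(c)
for k in range(1,n): print(s[k],ce[k]+[x0,y0])
# inner white hole of ring
n,l,s2,ce2=cv2.connectedComponentsWithStats(1-c)
for k in range(1,n): 
    if s2[k,4]>50: print("hole?",s2[k],ce2[k]+[x0,y0]); 
Y=np.array([.2317,.9728]);X=np.array([.9728,-.2317])
o=ctrl.get_obs(); bar=o["ee_pos"][:2]
for uv in (ce2[k]+[x0,y0] for k in range(1,n) if 50<s2[k,4]<600):
    r=onz("w",[uv],.044,i)[0,:2]; print("ring",r,"y rel TCP/bar",(r-bar)@Y,"x",(r-bar)@X)
    for q in (1.075,1.081,1.085):
        ya=(r-bar)@Y+.085*np.sin(q-.6981); print(q,"ring y from axle",ya,"q needed",(np.pi-np.arctan2(.076,-ya))/2)
pl=onz("w",[(80+349/1.2,90+34/1.2),(80+33/1.2,90+36/1.2)],.012,i)[:,:2]; print("plate holes",pl)
org=np.array([.5507,.1651]); print("plate-org ring y",(r-org)@Y)
cr=onz("scene",[(315.7,279.4)],.044)[0,:2]; print("cross-ring (scene)",(cr-r)@Y)
for n in ("scene0","scene6"):
    a=cv2.imread(f"pics/{n}.png")[205:245,285:325]; print(n,np.percentile(a.mean(2),[50,90,98]), (a.mean(2)>200).sum())
E
```

```text
[  0   7  29  33 330] [366.697  192.4667]
[35 35  1  9  9] [387. 209.]
[ 1 45  3  1  3] [354. 215.]
hole? [   0    0   36   46 1314] [370.1195 192.344 ]
plate holes [[0.6073 0.0903]
 [0.6679 0.349 ]]Traceback (most recent call last):
  File "<stdin>", line 18, in <module>
NameError: name 'r' is not defined
```

```bash
python3 - <<'E'
from h import *
np.set_printoptions(precision=4,suppress=True)
i=np.load("pics/w6.npy",allow_pickle=True).item(); im=cv2.imread("pics/w6.png"); g=cv2.cvtColor(im,cv2.COLOR_BGR2GRAY)
x0,y0=340,165; w=(g[y0:222,x0:398]>150).astype(np.uint8)
n,l,s,ce=cv2.connectedComponentsWithStats(w,connectivity=4)
for k in range(1,n):
    if s[k,4]>30: print(s[k],ce[k]+[x0,y0])
k=l[int(193-y0),int(366-x0)]; uv=ce[k]+[x0,y0]; print("inner disc",uv)
Y=np.array([.2317,.9728]);X=np.array([.9728,-.2317])
bar=ctrl.get_obs()["ee_pos"][:2]; r=onz("w",[uv],.044,i)[0,:2]; print("ring",r,"rel bar",(r-bar)@Y,(r-bar)@X)
for q in (1.075,1.08,1.085):
    ya=(r-bar)@Y+.085*np.sin(q-.6981); print(q,"ring y from axle",ya,"q needed",(np.pi-np.arctan2(.076,-ya))/2)
org=np.array([.5507,.1651]); print("ring y, plate org",(r-org)@Y)
cr=onz("scene",[(315.7,279.4)],.044)[0,:2]; print("cross-ring",(cr-r)@Y)
for n in ("scene0","scene6"):
    a=cv2.imread(f"pics/{n}.png")[205:245,285:325].mean(2); print(n,np.percentile(a,[50,90,98]),(a>200).sum())
E
```

```text
[   2    5   47   52 1259] [369.0953 192.1811]
[56 22  2 23 36] [396.6389 199.8056]
inner disc [369.0953 192.1811]
ring [0.5418 0.1113] rel bar -0.08664259478885464 0.0005558259075462411
1.075 ring y from axle -0.055359209121364265 q needed 1.100168235506218
1.08 ring y from axle -0.05496443254879895 q needed 1.0984671567749844
1.085 ring y from axle -0.054570447928639756 q needed 1.0967611034938582
ring y, plate org -0.05438851917170299
cross-ring 0.06256917109020357
scene0 [116.     184.6667 191.    ] 0
scene6 [ 88.3333 177.0333 191.    ] 0
```

```bash
python3 - <<'E'
import cv2,numpy as np
g=cv2.cvtColor(cv2.imread("pics/w6.png"),cv2.COLOR_BGR2GRAY)
print("     "+" ".join(f"{x:2d}" for x in range(350-300,394-300)))
for y in range(168,222,1): print(y," ".join(f"{v//10:2d}" for v in g[y,350:394]))
E
```

```text
50 51 52 53 54 55 56 57 58 59 60 61 62 63 64 65 66 67 68 69 70 71 72 73 74 75 76 77 78 79 80 81 82 83 84 85 86 87 88 89 90 91 92 93
168  9 10 10 10 10  9  9  9 10 10  9 10 10 10 10 10 11 10 10 10 10 10 10 11 11 11 10 10 10 10 10 10 10 11 11 10  9  9  9  9 10 10 10 10
169 12 13 13 13 12 12 12 12 12 12 12 12 13 13 13 13 13 13 13 12 12 13 13 13 13 13 13 13 12 13 13 12 13 13 12 11  9  9  9 10 10 10 10 10
170 14 14 14 15 14 14 14 14 14 14 14 14 14 14 14 14 14 14 14 14 14 14 15 14 15 14 14 14 14 14 15 15 15 15 14 14 12 11 10 10 10 10 10 10
171 17 17 17 17 17 16 17 17 17 17 17 17 17 17 17 17 17 17 17 17 17 17 17 17 17 17 17 17 17 17 17 18 18 18 18 18 17 17 15 11 10 10 10 10
172 23 23 23 23 23 23 23 23 22 23 23 23 23 23 23 23 23 23 23 23 23 23 23 23 23 23 23 23 23 23 23 23 23 23 23 23 23 23 20 13 10 10 10 10
173 24 24 24 24 24 24 24 24 24 24 24 24 24 24 24 24 24 24 24 24 24 24 24 24 24 24 24 24 24 24 24 24 24 24 24 24 24 24 22 14 10 10 10 10
174 24 24 24 24 24 24 24 24 24 24 24 24 24 24 24 24 24 24 24 24 24 24 24 24 24 24 24 24 24 24 24 24 24 24 24 24 24 24 22 14 10 10 10 10
175 17 19 22 24 
[... 5675 characters left out ...]
17 19 20 20 20 18 14
217 17 14  8  6  6  6  6  7  8  8  8  8  8  8  7  7  7  7  8  9  9  9  8  8  7  7  7  8  8  9  9  9  9  8  8  8 10 15 19 19 19 19 17 13
218 18 14  7  5  6  6  6  6  7  7  7  7  7  7  6  6  6  7  7  7  7  7  7  7  6  6  7  7  7  7  7  7  7  7  7  7  9 13 15 15 14 14 12 10
219 18 13  7  6  6  6  6  6  6  6  6  6  6  6  6  6  6  6  6  7  7  6  7  7  6  7  6  6  7  7  7  7  7  7  7  7  8 11 12 12 11 10  9  8
220 18 14  8  8  8  8  8  8  8  8  8  8  8  8  8  8  8  8  8  8  8  8  8  8  8  9  8  9  9  9  9  9  9  9  9  9  9 10 10 11 11 10 10 11
221 18 15 12 11 11 11 11 12 11 11 11 11 12 14 14 13 12 11 11 11 11 11 12 12 12 12 12 12 12 12 12 12 12 12 12 12 12 12 12 12 12 12 12 13
```

```bash
python3 - <<'E'
from h import *
from scipy.optimize import least_squares
np.set_printoptions(precision=4,suppress=True)
i=np.load("pics/w6.npy",allow_pickle=True).item(); g=cv2.cvtColor(cv2.imread("pics/w6.png"),cv2.COLOR_BGR2GRAY).astype(float)
c0=np.array([364.8,193.9]); out=[];inn=[]
for a in np.radians(np.r_[-85:86:5]):
    rr=np.arange(5,23,.1); p=c0+np.c_[rr*np.cos(a),rr*np.sin(a)]
    v=cv2.remap(g.astype(np.float32),p[:,:1].astype(np.float32),p[:,1:].astype(np.float32),1).ravel()<150
    k=np.nonzero(v)[0]; inn.append(p[k[0]]); j=k[0]+np.argmin(v[k[0]:]); out.append(p[j])
def fit(pts):
    P=onz("w",pts,.044,i)[:,:2]; s=least_squares(lambda q:np.hypot(*(P-q[:2]).T)-q[2],np.r_[P.mean(0),.015],loss="soft_l1",f_scale=.0005); return s.x
Y=np.array([.2317,.9728]);X=np.array([.9728,-.2317]); bar=ctrl.get_obs()["ee_pos"][:2]; org=np.array([.5507,.1651])
for s in (fit(out),fit(inn)):
    r=s[:2]; print("ring",s,"rel bar",(r-bar)@Y,(r-bar)@X,"rel plate org",(r-org)@Y)
    for q in (1.075,1.085):
        ya=(r-bar)@Y+.085*np.sin(q-.6981); print(q,"y from axle",ya,"need",(np.pi-np.arctan2(.076,-ya))/2)
E
```

```text
ring [0.5412 0.1159 0.0163] rel bar -0.08235142721803786 -0.0011415171102126787 rel plate org -0.0500973516008862
1.075 y from axle -0.051068041550547484 need 1.0812231363385796
1.085 y from axle -0.050279280357822975 need 1.0776309005699993
ring [0.5412 0.1159 0.0112] rel bar -0.08227895377300706 -0.001125805140356069 rel plate org -0.0500248781558554
1.075 y from axle -0.05099556810551669 need 1.0808945074128202
1.085 y from axle -0.05020680691279218 need 1.07729910896056
```

```bash
python3 - <<'E'
from h import *
a,b=[cv2.imread(f"pics/scene{k}.png").astype(int) for k in (0,6)]
d=np.abs(a-b).sum(2)
for n,(x,y,r) in {"lamp":(264,158,3),"ringlight":(293,228,3),"ref box":(272,157,2),"ref plate":(270,220,2)}.items():
    print(n,a[y-r:y+r+1,x-r:x+r+1].mean((0,1)).round(),b[y-r:y+r+1,x-r:x+r+1].mean((0,1)).round())
n=a[195:250,280:320]; m=b[195:250,280:320]; print("bright ring px", [(q.min(2)>170).sum() for q in (n,m)])
cv2.imwrite("pics/rl.png",np.hstack([cv2.resize(q[130:250,240:330].astype(np.uint8),None,fx=4,fy=4,interpolation=2) for q in (a,b)]))
E
```

```text
lamp [155. 162. 167.] [161. 168. 173.]
ringlight [ 97. 104. 105.] [ 99. 107. 108.]
ref box [170. 175. 192.] [177. 182. 199.]
ref plate [180. 190. 189.] [186. 197. 196.]
bright ring px [np.int64(584), np.int64(525)]
```

View pics/rl.png

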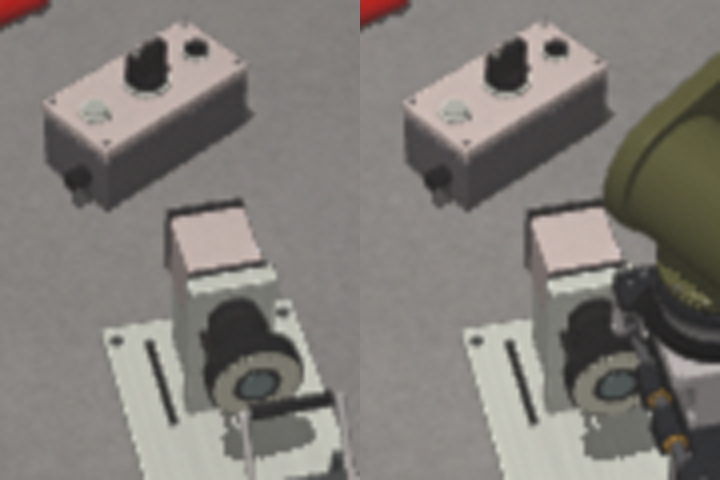

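No lamp or ring-light change shows in the pictures, and nothing says the simulator draws one. The evidence for the switch stop is the moment: 0.54 N m, where the spring alone gives at most 0.08. The mirror is held at about 1.08 rad, so I'm handing in.

```bash
python3 - <<'E'
from h import *
o=ctrl.get_obs(); print(o["time_s"],o["ee_pos"],o["force"],o["grip_width"]); print(ctrl.hand_in())
E
```

```text
10.725 [0.56136514 0.19571571 0.19287028] [ 2.96581119 -2.33060523  0.88368925] 0.010414692531823764
the job is handed in; nothing more can be done
None
```

I turned the switch clockwise to its stop, let it go, and then tilted the mirror onto the ring mark. I handed in at 10.7 s while still holding the bar at 20 N.

- **Switch:** It turned 0.94 rad by the tool, past the 0.87 rad stop. The moment rose to 0.54 N m, against 0.08 N m from the spring alone, so it reached the hard stop. The next picture showed the bar lined up with the box again, so it had sprung back.
- **Mirror:** The arm's position puts the mirror at 1.075–1.085 rad. Re-measuring the ring, fully visible by then, at about 50–51 mm before the axle gave a needed angle of 1.077–1.081 rad.
- **Surroundings:** The wrist force stayed below about 21 N in every reading. In the last pictures the cross block and nest looked undisturbed, and I saw no sign of contact with the glass or the camera.
- **Not confirmed:** The pictures show no change in the lamp or ring light, so I could not see whether the light came on. I had no view through the rig's camera, so the aim is worked out from measurements.
- **Disagreements:** An automatic ring segmentation and a rough ring-to-cross check gave values about 4 mm and 7 mm off. The segmentation had leaked into the white block, and the check relied on that result. I replaced the segmentation with a circle fit and did not repeat the cross check.

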